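# Free the soldering block and slide it to its chalk mark

### The job

On the soldering board a notched firebrick block is locked under a hinged steel hold-down bar. Swing the bar up by its T handle until it stands upright or leans back, and leave it open there; then slide the block along the board, without lifting it off the board, until it lies squarely inside the rectangular chalk outline, and let go of it. Do not disturb the dish, the tools or anything else on the bench.

Things in the scene. Friction and masses are not known exactly. Their poses are not given: they have to be found in the camera images.
- board: Dark grey soldering board lying fixed on the bench, 270 (its x) x 470 (its y) x 25 mm thick; origin at the centre of its underside, so its top is at z = 25 mm. In its own frame the jig is in the middle: block near (0, 0), two steel hinge posts (22 x 12 mm, reaching z = 75 mm) at x = +85, y = +-22 mm. It does not move, but its place and yaw vary from run to run.
- bar (a joint): Angle of the hold-down bar about its hinge: 0 = down and level, lying in the block's notch; grows as the free end swings up and away from the robot (toward board +x); 1.57 = upright; stop at 1.85. The hinge is stiff (friction about 0.25 N m, about 2 to 3 N at the handle): the bar stays at any angle where it is left. When it is down it keeps the block from moving.
- hinge (a point): Point on the hinge axis, middle of the bar: board frame (85, 0, 61) mm. The axis is parallel to board y. Fixed on the board.
- handle (a point): Centre of the T handle on the bar's free end: steel rod 14 mm thick, 110 mm long, parallel to the hinge axis and 180 mm from it; z = 61 mm with the bar down (board x = -95 mm). The 20 mm wide bar meets it in the middle: 45 mm of rod are free on either side. Gripped there from above, the rod turns between the fingers as the bar swings. A toe on the bar hangs down just in front of the block.
- block: Pale firebrick soldering block with a scored grid on top, loose, 50 (its x) x 110 (its y) x 40 mm high, about 0.25 to 0.5 kg; origin at the centre of its underside. A notch 30 mm wide and 10 mm deep runs across the middle of its top along its x, so the middle is 30 mm high and the two ends are 40 mm. Starts under the bar with its long side along board y, resting on the board (origin at z = 25 mm).
- rect_mark: Rectangular chalk outline drawn on the board, no height: 66 x 126 mm inside the lines (8 mm more than the block on every side), origin at its centre on the board's top, long side along its y. On the board's left or right part, about 155 mm from the jig's middle; may be turned up to 9 degrees from the board.
- round_mark: Circular chalk outline, 104 mm across, at the other end of the board: the dish's place, not the block's. Origin at its centre.
- dish: Shallow aluminium dish, 84 mm across, 22 mm high, standing in the circle. Bystander. Origin at the centre of its underside.
- charcoal: Small black charcoal block, 45 x 62 x 26 mm high, loose on the board near the back left corner (board +x, +y). Bystander. Origin at the centre of its underside.
- tweezers: Steel tweezers, 140 mm long and 8 mm high, lying along board y at its front right edge (board -x, -y). Bystander. Origin near the middle, on the underside.
- flux_jar: Lidded glass jar, 68 mm across, 75 mm high, on the bench at the left. Bystander. Origin under its centre.
- mandrel: Upright tapered steel ring mandrel on a round foot 72 mm across, 190 mm high, on the bench at the right. Bystander. Origin under its centre.
- mallet: Hammer, 220 mm long, lying on the bench at the right, nearer the robot. Bystander.
- brush: Brush, 170 mm long, lying on the bench at the left, nearer the robot. Bystander.
There are look-alikes about, which are no part of the job. What is shaped like the block but black or green is not meant.

How it is judged:
On the way, in this order (a step that is already met when the one before it is completed fails the run):
1. the hold-down bar is swung up, upright or nearly so (above 1.35 rad), with the block still in the jig (value of joint bar above 1.35 rad and horizontal distance between block and board below 0.04 m), for 0.2 s.
2. the block lies inside the rectangular outline with the bar still up (value of joint bar above 1.35 rad and x of block in the frame of rect_mark between -0.009 and 0.009 m and y of block in the frame of rect_mark between -0.009 and 0.009 m and angle between the y axis of block and the y axis of rect_mark, either way round below 0.15 rad and height (world z) of block between 0.02 and 0.03 m), for 0.2 s.
At the end, for the whole second after the job is handed in: The bar stands open (above 1.35 rad) and at rest; the block lies still and flat on the board inside the rectangular outline: its centre within 9 mm of the outline's centre along both sides of the outline, turned no more than 0.15 rad from it (either way round); everything is released (all of step 2 and linear speed of block below 0.01 m/s and velocity of joint bar below 0.05 rad/s); the robot touches nothing.
It fails at once if the block is lifted off the board (origin more than 10 mm above the board's top) (height (world z) of block above 0.035 m).
It fails at once if the block is tipped by more than 0.25 rad (angle between block's own z axis and vertical above 0.25 rad).
It fails at once if a bystander (dish, charcoal, tweezers, jar, mandrel, hammer or brush) is moved by more than 20 mm (distance of any of dish, charcoal, tweezers, flux_jar, mandrel, mallet, brush from where it was at the start of the episode above 0.02 m).
It also fails if it takes over 58 s, if anything falls off the work surface, if the arm or the gripper's body presses on something with over 40 N, if the wrist force passes 120 N, or if a joint passes its speed limit or range.

### The arm

A 7-joint arm with a two-finger parallel gripper is mounted at the origin on the work surface. World frame = base frame: x ahead of the robot, y to its left, z up, the work surface at z = 0. Lengths are in m, angles in rad, forces in N, time in s.
With the tool pointing down it reaches from about 0.425 to 0.95 m from the base axis. Payload 4.7 kg.
Tool frame: the origin (TCP) lies between the finger pads; the fingertips stand 25 mm ahead of it and the grasp point (between the pads) lies 6 mm ahead of it; z points along the fingers, y is the line along which they close (so a half turn about z gives the same grasp; the last joint's range is limited). The gripper opens to 85 mm and grips with 20 to 120 N. Pads are 22 mm wide; open, the fingers measure 114 mm over their backs; the gripper's body (76 mm by 85 mm) begins 54 mm behind the grasp point. The pads swing forward as they close: fully open they stand 13 mm farther back than shut.
Start: joints at [1.289, 0.469, -0.049, 1.532, 0.024, 1.141, -0.082], TCP at [0.169, -0.654, 0.256] pointing down, gripper open.
Joint ranges: [-2.59, 2.59], [-0.33, 1.99], [-1.39, 1.29], [0.1, 2.45], [-1.04, 4.18], [0.21, 1.99], [-2.66, 2.66]. Speed limits (rad/s): [2.57, 2.57, 3.14, 3.14, 3.14, 3.14, 3.14].

### API

Orientations are given as a 3x3 rotation matrix whose columns are the frame's x, y, z axes.
In Python, from rig import * gives the robot as it stands. Calls block until the motion is done:
- movep(position, orientation): joint-space move of the TCP to a pose.
- move_l(position, attitude=None, feed=0.15, until_force=None): straight line of the TCP; attitude=None keeps the orientation; feed is the mean speed in m/s. With until_force (N) it stops when the force on the tool has changed by that much, and returns True; else False.
- move_joints(angles): joint-space move.
- command_gripper(opening, newtons=None): finger opening in m; newtons is the grip in N (None keeps the last); returns when the fingers have stopped.
- sleep(seconds).
- inverse_kinematics(position, orientation): joint angles nearest the present ones, or None.
- sense(): the state.
- camera(name): name is "scene" or "side" or "wrist"; returns (picture, depth): 400x640x3 uint8, red, green, blue; 400x640 float32, m along the optical axis (not along the pixel's ray), 0 where there is no reading.
- camera_params(name): a dict with "K" (3x3 intrinsics, pixels), "position" and "rotation" of the camera in the world; the wrist camera has in their place "tool_from_camera" (4x4, takes a point from camera to tool coordinates, whose origin is the TCP and whose axes are the flange's). Camera axes: x right, y down, z forward; pixel columns grow to the right and rows downward; lengths in m; the calibration is good to about 2 mm. A picture is of the moment at which its call begins: read the wrist's pose just before it. camera_params takes no time and is no camera call.
A pose or a line that the arm cannot do raises Unreachable and nothing moves.
- finish_job(): hands the job in; it is judged then, once.
The state is a dict: "time_s": time; "joint_pos": joint angles; "qd": joint speeds; "joint_efforts": joint torques, N m; "position": TCP position; "tcp_rot": TCP orientation; "wrist_force": force on the tool from outside, world axes, zero at the start; "ft_torque": the same for the moment, N m; "finger_gap": finger opening in m; "gripper_force": force on a finger pad.
Only numpy, scipy, OpenCV 4.12 (cv2) and the standard library are available. Lean on these libraries where they do the work, as an engineer would, in place of code of your own. Each camera call takes 0.05 s, during which the arm holds its last target. There are 200 camera calls.

## Working session

There is one attempt and no reset: what is moved stays moved. The work goes in short steps, each a Python script; the robot and the scene stay as the last script left them, time stands still between calls to the robot, and variables do not carry over. Pictures are saved under pics/ and viewed, at most 10 in all, crops included, and the job is handed in when it is done.

```bash
ls; mkdir -p pics
python3 - <<'E'
from rig import *
import cv2,numpy as np
for n in ("scene","side"):
    p,d=camera(n); cv2.imwrite(f"pics/{n}0.png",p[:,:,::-1]); np.savez(f"{n}0.npz",p=p,d=d,**camera_params(n))
    print(n,camera_params(n))
print(camera_params("wrist")); print(sense())
E
```

```text
pics
scene {'K': array([[377.31392155,   0.        , 318.77580359],
       [  0.        , 377.31392155, 202.85153172],
       [  0.        ,   0.        ,   1.        ]]), 'position': array([ 1.38283173, -0.14534226,  0.7830428 ]), 'rotation': array([[ 0.14034257,  0.62152829, -0.7707182 ],
       [ 0.9898695 , -0.07117305,  0.12285264],
       [ 0.02150203, -0.7801519 , -0.6252205 ]])}
side {'K': array([[432.60312527,   0.        , 317.9619323 ],
       [  0.        , 432.60312527, 199.56178339],
       [  0.        ,   0.        ,   1.        ]]), 'position': array([0.22166841, 0.73021329, 1.05211185]), 'rotation': array([[-0.95371658, -0.23117494,  0.19230921],
       [-0.30062273,  0.74812244, -0.59155625],
       [-0.00711785, -0.62198952, -0.78299321]])}
{'K': array([[318.83308545,   0.        , 314.91024512],
       [  0.        , 318.83308545, 202.96586931],
       [  0.        ,   0.        ,   1.        ]]), 'tool_from_camera': array([[-1.96659546e-04, -9.44558090e-01, -3.28344296e-01,
         8.58142323e-02],
       [ 9.99999577e-01,  1.09356124e-04, -9.13530946e-04,
    
[... 356 characters left out ...]
04, -7.19954366e-04,  8.55627117e-05, -2.27678807e-03,
        6.28495174e-04,  3.63432860e-04, -7.73074715e-04]), 'joint_efforts': array([ 6.24139266e-04, -5.11515427e+01, -4.72111150e-02, -2.38392484e+01,
        1.07392427e-02,  4.36108632e-03, -1.84628709e-05]), 'position': array([ 0.16870808, -0.65309297,  0.25536378]), 'tcp_rot': array([[ 9.68206288e-01,  2.50152572e-01, -5.24952885e-04],
       [ 2.50153106e-01, -9.68204851e-01,  1.67058234e-03],
       [-9.03614618e-05, -1.74878692e-03, -9.99998467e-01]]), 'wrist_force': array([-0.27264354,  0.78737243,  0.10577443]), 'ft_torque': array([ 0.0675938 , -0.00661149,  0.03407521]), 'gripper_force': 0.0, 'finger_gap': 0.08554375095295584}
```

View pics/scene0.png

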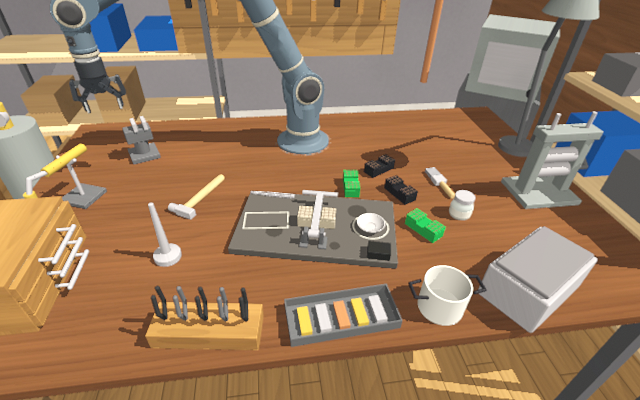

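View pics/side0.png

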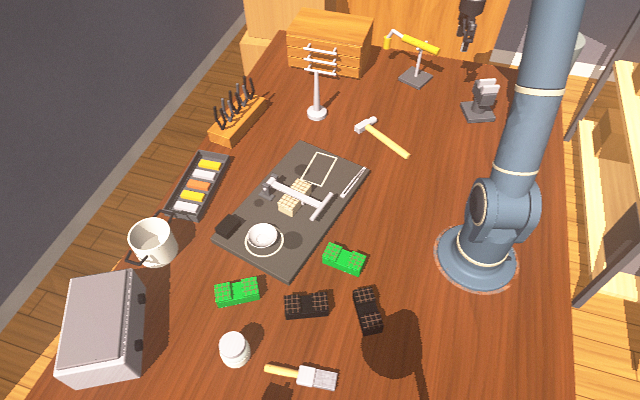

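The scene view shows the board with the rectangle at (266,220), block (317,216), T handle (320,194), posts (314,240) and dish (370,226). The side view shows the rectangle at (320,168), block (294,197) and handle (322,207). Next I'll cast rays for a rough pose, then look closer with the wrist camera.

```bash
cat > h.py <<'E'
import numpy as np,cv2
def cast(K,pos,R,px,z):
    px=np.atleast_2d(np.asarray(px,float)); r=np.c_[px,np.ones(len(px))]@np.linalg.inv(K).T@R.T
    return pos+r*((z-pos[2])/r[:,2])[:,None]
def rz(a): c,s=np.cos(a),np.sin(a); return np.array([[c,-s,0],[s,c,0],[0,0,1.]])
def down(a): # tool z down, tool y axis along world direction a
    y=np.array([np.cos(a),np.sin(a),0]); z=np.array([0,0,-1.]); return np.c_[np.cross(y,z),y,z]
def wristcam(s,P):
    T=np.eye(4);T[:3,:3]=s["tcp_rot"];T[:3,3]=s["position"];M=T@P["tool_from_camera"]; return P["K"],M[:3,3],M[:3,:3]
E
python3 - <<'E'
from h import *
pts={"scene":[[(266,220),.025],[(317,210),.065],[(320,194),.061],[(314,240),.075],[(370,226),.03]],
"side":[[(320,168),.025],[(294,197),.06],[(322,207),.061],[(268,187),.075],[(264,238),.03]]}
for n in pts:
    f=np.load(n+"0.npz")
    for p,z in pts[n]: print(n,p,cast(f["K"],f["position"],f["rotation"],p,z).round(3))
    im=f["p"]; hsv=cv2.cvtColor(im,cv2.COLOR_RGB2HSV)
    m=((hsv[...,1]<50)&(hsv[...,2]<110)).astype(np.uint8)
    m=cv2.morphologyEx(m,cv2.MORPH_CLOSE,np.ones((9,9)))
    c,_=cv2.findContours(m,0,2); q={"scene":(290,245),"side":(300,155)}[n]
    for k in c:
        if cv2.pointPolygonTest(k,q,False)>=0 :
            r=cv2.approxPolyDP(cv2.convexHull(k),8,True)[:,0]; print(r.tolist()); print(cast(f["K"],f["position"],f["rotation"],r,.025).round(3))
E
```

```text
scene (266, 220) [[ 0.512 -0.167  0.025]]
scene (317, 210) [[ 0.531 -0.014  0.065]]
scene (320, 194) [[0.449 0.007 0.061]]
scene (314, 240) [[ 0.666 -0.041  0.075]]
scene (370, 226) [[0.581 0.139 0.03 ]]
side (320, 168) [[ 0.507 -0.171  0.025]]
side (294, 197) [[ 0.536 -0.008  0.06 ]]
side (322, 207) [[0.446 0.004 0.061]]
side (268, 187) [[ 0.617 -0.01   0.075]]
side (264, 238) [[0.577 0.135 0.03 ]]
```

Run:
```python
from rig import *
from h import *
for a in (-.2,-.2+np.pi,-.2-np.pi/2,-.2+np.pi/2):
    for p in ((.5,-.08,.36),(.448,.0,.1),(.66,-.05,.33),(.51,-.17,.06)):
        q=inverse_kinematics(p,down(a)); print(round(a,2),p,None if q is None else np.round(q,2))
movep((.52,-.03,.38),down(-.2-np.pi/2))
s=sense(); P=camera_params("wrist"); im,d=camera("wrist"); K,p,R=wristcam(s,P)
np.savez("w1.npz",p=im,d=d,K=K,position=p,rotation=R); cv2.imwrite("pics/w1.png",im[:,:,::-1])
print(sense()["time_s"],p)
```

```text
-0.2 (0.5, -0.08, 0.36) [ 0.69  0.17 -0.7   1.75  0.11  1.26 -0.24]
-0.2 (0.448, 0.0, 0.1) [ 0.55  0.44 -0.79  2.17  0.48  0.71 -0.76]
-0.2 (0.66, -0.05, 0.33) [ 0.5   0.49 -0.73  1.44  0.33  1.33 -0.45]
-0.2 (0.51, -0.17, 0.06) [ 0.62  0.56 -0.49  2.    0.41  0.68 -0.33]
2.94 (0.5, -0.08, 0.36) None
2.94 (0.448, 0.0, 0.1) [ 0.82  0.63 -1.18  2.16  0.78  0.88  2.1 ]
2.94 (0.66, -0.05, 0.33) [ 0.71  0.66 -1.18  1.43  0.61  1.45  2.48]
2.94 (0.51, -0.17, 0.06) [-0.52  0.82  1.1   2.07 -0.97  0.91 -2.19]
-1.77 (0.5, -0.08, 0.36) [ 0.56  0.15 -0.54  1.76  0.08  1.26 -1.77]
-1.77 (0.448, 0.0, 0.1) [ 0.34  0.37 -0.52  2.18  0.3   0.66 -2.16]
-1.77 (0.66, -0.05, 0.33) [ 0.33  0.44 -0.46  1.45  0.2   1.3  -1.92]
-1.77 (0.51, -0.17, 0.06) [ 0.39  0.51 -0.19  2.02  0.16  0.63 -1.67]
1.37 (0.5, -0.08, 0.36) [ 0.87  0.21 -0.92  1.74  0.18  1.28  1.28]
1.37 (0.448, 0.0, 0.1) [ 0.71  0.53 -1.    2.16  0.64  0.79  0.66]
1.37 (0.66, -0.05, 0.33) [ 0.55  0.52 -0.83  1.44  0.39  1.35  1.08]
1.37 (0.51, -0.17, 0.06) [ 0.73  0.59 -0.64  2.    0.53  0.72  1.13]
2.7167 [ 0.60427061 -0.04817329  0.4982295 ]
```

View pics/w1.png

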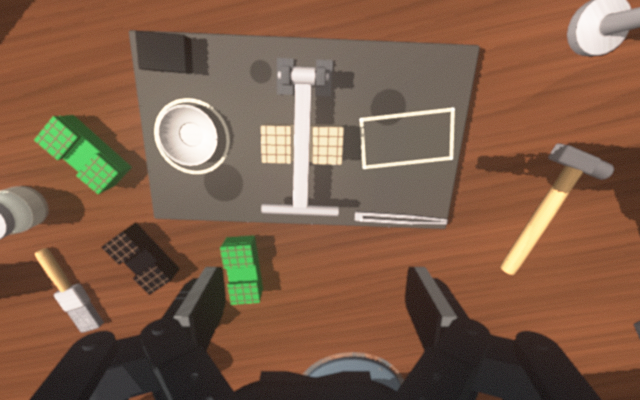

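The wrist view shows everything: board corners (130,31), (478,46), (447,227), (153,219); the rectangle around (407,138); block around (302,145); rod from (262,210) to (338,210); tweezers at (400,218). The green look-alike at (240,270) is clear of the rod's right half.

```bash
cat > meas.py <<'E'
from h import *
def inten(im): return cv2.cvtColor(im,cv2.COLOR_RGB2HSV)
def rectmark(f,win):
    "inner + outer outline averaged -> centre, yaw of long side"
    h=inten(f["p"]); m=(h[...,2]>140).astype(np.uint8); w=np.zeros_like(m); x0,y0,x1,y1=win; w[y0:y1,x0:x1]=1; m&=w
    c,hi=cv2.findContours(m,cv2.RETR_CCOMP,2); out=[]
    k=max(range(len(c)),key=lambda i:cv2.contourArea(c[i])*(hi[0][i][3]<0))
    for i in [k]+[j for j in range(len(c)) if hi[0][j][3]==k and cv2.contourArea(c[j])>500]:
        W=cast(f["K"],f["position"],f["rotation"],c[i][:,0],.025); r=cv2.minAreaRect((W[:,:2]*1000).astype(np.float32)); out.append(r)
    return out
def block(f,win):
    h=inten(f["p"]); m=((h[...,0]>8)&(h[...,0]<32)&(h[...,1]>30)&(h[...,1]<140)&(h[...,2]>150)).astype(np.uint8); w=np.zeros_like(m); x0,y0,x1,y1=win; w[y0:y1,x0:x1]=1; m&=w
    m=cv2.morphologyEx(m,cv2.MORPH_CLOSE,np.ones((5,5)))
    c,_=cv2.findContours(m,0,2); c=np.vstack([k for k in c if cv2.contourArea(k)>60])
    return cv2.minAreaRect((cast(f["K"],f["position"],f["rotation"],c[:,0],.065)[:,:2]*1000).astype(np.float32))
E
python3 - <<'E'
from meas import *
f=np.load("w1.npz"); C=lambda p,z:cast(f["K"],f["position"],f["rotation"],p,z)
h=inten(f["p"]); m=((h[...,1]<70)&(h[...,2]<110)).astype(np.uint8)
m=cv2.morphologyEx(m,cv2.MORPH_OPEN,np.ones((5,5)));m=cv2.morphologyEx(m,cv2.MORPH_CLOSE,np.ones((9,9)))
c,_=cv2.findContours(m,0,2)
k=[k for k in c if cv2.pointPolygonTest(k,(435,75),False)>=0][0]; W=C(k[:,0],.025)[:,:2]*1000
print("board",cv2.minAreaRect(W.astype(np.float32)), (C([(130,31),(478,46),(447,227),(153,219)],.025)[:,:2]).round(4).tolist())
print("rect",rectmark(f,(352,95,465,180)))
print("block",block(f,(245,110,350,175)))
for p in ((285,135),(325,145)): print("z blk",f["d"][p[1],p[0]],(f["position"]+f["rotation"]@(np.linalg.inv(f["K"])@[p[0],p[1],1])*f["d"][p[1],p[0]]).round(3))
m=((h[...,1]<60)&(h[...,2]>120)).astype(np.uint8); m[:202]=0;m[218:]=0;m[:,:255]=0;m[:,345:]=0
c,_=cv2.findContours(m,0,2); k=max(c,key=cv2.contourArea); print("rod",cv2.boundingRect(k),cv2.minAreaRect((C(k[:,0],.065)[:,:2]*1000).astype(np.float32)))
print("posts",C([(303,76)],.075).round(3), "barend",C([(301,209)],.066).round(3))
E
```

```text
Traceback (most recent call last):
IndexError: list index out of range
```

Run:
```python
from meas import *
f=np.load("w1.npz"); C=lambda p,z:cast(f["K"],f["position"],f["rotation"],p,z)
h=inten(f["p"]); print(h[75,435],h[200,180],h[60,520],h[145,285],h[135,380])
print("corners",(C([(130,31),(478,46),(447,227),(153,219)],.025)[:,:2]).round(4).tolist())
print("rect",rectmark(f,(352,95,465,180)))
print("block",block(f,(245,110,350,175)))
for p in ((285,135),(325,145)): print("z blk",f["d"][p[1],p[0]],(f["position"]+f["rotation"]@(np.linalg.inv(f["K"])@[p[0],p[1],1])*f["d"][p[1],p[0]]).round(3))
m=((h[...,1]<60)&(h[...,2]>120)).astype(np.uint8); m[:202]=0;m[218:]=0;m[:,:255]=0;m[:,345:]=0
c,_=cv2.findContours(m,0,2); k=max(c,key=cv2.contourArea); print("rod",cv2.boundingRect(k),cv2.minAreaRect((C(k[:,0],.065)[:,:2]*1000).astype(np.float32)))
print("posts",C([(303,76)],.075).round(3), "barend",C([(301,209)],.066).round(3))
```

```text
[ 14  51 114] [ 13  48 123] [ 10 156 152] [ 13  89 206] [ 17  42 114]
corners [[0.7279, 0.1766], [0.6174, -0.2739], [0.3598, -0.2155], [0.4681, 0.2444]]
rect [((513.4613647460938, -166.99160766601562), (138.6248779296875, 78.24864959716797), 84.71556854248047), ((513.6198120117188, -166.77169799804688), (125.44029235839844, 65.40983581542969), 84.63056182861328)]
block ((544.10009765625, -16.597728729248047), (112.43534851074219, 85.81459045410156), 78.4347152709961)
z blk 0.42639083 [0.559 0.002 0.066]
z blk 0.42970887 [ 0.535 -0.048  0.067]
rod (255, 202, 88, 16) ((451.2413330078125, 7.551395416259766), (126.42401123046875, 23.191024780273438), 78.4454574584961)
posts [[ 0.625 -0.037  0.075]] barend [[0.452 0.004 0.066]]
```

Measurements agree: the rectangle's inner size is 125×65 mm at (0.5135,-0.167) with its long axis at 84.7°. The board centre is about (0.543,-0.017) at yaw -13.6°, and the rod and posts fit that. Next is gripping the rod's right half and swinging the bar.

```bash
cat >> h.py <<'E'
YAW=np.deg2rad(-13.6); BC=np.array([.5433,-.0171,0])
def B(x,y,z): return BC+rz(YAW)@np.array([x,y,z])
E
python3 - <<'E'
from rig import *
from h import *
A=down(YAW); command_gripper(.05,30)
movep(B(-.095,-.032,.15),A)
r=move_l(B(-.095,-.032,.067),feed=.1,until_force=8); print("hit",r)
if not r:
    command_gripper(0,35); s=sense(); print(s["finger_gap"],s["gripper_force"],s["wrist_force"],s["position"],s["time_s"])
    if .01<s["finger_gap"]<.018:
        for t in np.linspace(0,1.72,10)[1:]:
            move_l(B(.085-.18*np.cos(t),-.032,.067+.18*np.sin(t)),feed=.12)
            s=sense(); print(round(t,2),s["wrist_force"].round(1),round(s["finger_gap"],4),s["position"].round(3),s["time_s"])
E
```

```text
hit False
0.01297181067251172 34.12789821624756 [-2.31169359  1.30644406  0.2277019 ] [ 0.44276653 -0.02576629  0.06697003] 5.75
0.19 [-1.9  1.2 -1.1] 0.0128 [ 0.446 -0.027  0.101] 6.1833
0.38 [-3.8  1.5 -0.3] 0.0127 [ 0.455 -0.029  0.134] 6.6167
0.57 [-6.4  1.3  4. ] 0.0127 [ 0.47  -0.032  0.165] 7.05
0.76 [-12.    1.2  10.2] 0.0129 [ 0.49  -0.037  0.192] 7.4833
0.96 [-13.1   1.1  15.6] 0.0126 [ 0.516 -0.044  0.215] 7.9167
1.15 [-4.9 -1.3  9.5] 0.0118 [ 0.548 -0.051  0.233] 8.35
1.34 [-2.7 -1.   6.2] 0.0128 [ 0.58  -0.059  0.243] 8.7833
1.53 [ 0.7 -1.4  4. ] 0.0128 [ 0.612 -0.067  0.247] 9.2167
1.72 [ 1.2 -2.5  1.7] 0.0126 [ 0.644 -0.075  0.245] 9.65
```

Run:
```python
from rig import *
from h import *
command_gripper(.05); s=sense(); p=s["position"]
move_l(p+[0,0,.13],feed=.2)
movep((.50,-.06,.38),down(-.2-np.pi/2)); sleep(.2)
s=sense(); P=camera_params("wrist"); im,d=camera("wrist"); K,p,R=wristcam(s,P)
np.savez("w2.npz",p=im,d=d,K=K,position=p,rotation=R); cv2.imwrite("pics/w2.png",im[:,:,::-1]); print(s["time_s"])
```

```text
12.325
```

View pics/w2.png

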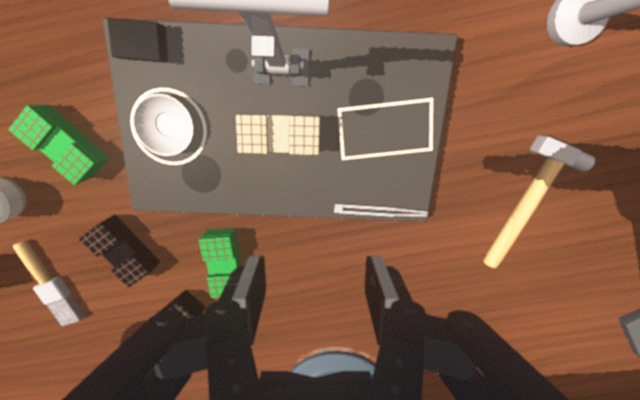

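The bar stands open with the handle at (250,3). The block is free at (278,135) and the rectangle is at (386,128). Next I'll measure both from this same frame.

Run:
```python
from meas import *
f=np.load("w2.npz")
print("rect",rectmark(f,(330,90,440,168)))
print("block",block(f,(228,106,330,162)))
print(B(0,0,0))
```

```text
rect [((513.5003051757812, -166.73892211914062), (138.2582244873047, 78.40618133544922), 84.73684692382812), ((513.7618408203125, -166.59912109375), (125.61583709716797, 65.36100769042969), 84.64200592041016)]
block ((541.7670288085938, -16.079753875732422), (111.95113372802734, 53.40947723388672), 77.0514144897461)
[ 0.5433 -0.0171  0.    ]
```

Run:
```python
from rig import *
from h import *
b=np.array([.5421,-.0163,0]); ab=np.deg2rad(-13.1); t=np.array([.5136,-.1668,0]); at=np.deg2rad(-5.3)
g=lambda c,a,z,y=-.03: c+rz(a)@np.array([0,y,0])+[0,0,z]
command_gripper(.068,40)
movep(g(b,ab,.30),down(ab))
r=move_l(g(b,ab,.06),feed=.12,until_force=8); print("hit",r,sense()["position"])
if not r:
    command_gripper(.0,40); s=sense(); print(s["finger_gap"],s["gripper_force"],s["wrist_force"],s["position"],s["time_s"])
    if .045<s["finger_gap"]<.055:
        for k in (.25,.5,.75,1):
            move_l(g(b+(t-b)*k,ab+(at-ab)*k,.06),down(ab+(at-ab)*k),feed=.08)
            s=sense(); print(k,s["wrist_force"].round(1),round(s["finger_gap"],4),s["position"].round(4),s["time_s"])
```

```text
hit False [ 0.53565283 -0.04552046  0.06050948]
0.049258548597951764 42.479923367500305 [-1.14143285 -1.42672764  4.60366242] [ 0.53546556 -0.04554149  0.06052079] 16.4
0.25 [ 1.  -0.6  4.8] 0.0494 [ 0.53   -0.0847  0.0605] 17.025
0.5 [1.2 0.2 5.1] 0.0495 [ 0.5237 -0.1225  0.0605] 17.65
0.75 [1.1 1.2 6.4] 0.0495 [ 0.5174 -0.1604  0.0605] 18.275
1 [-0.5  0.2  6.5] 0.0498 [ 0.5112 -0.198   0.0605] 18.9
```

Run:
```python
from rig import *
from meas import *
command_gripper(.068); p=sense()["position"]
move_l(p+[0,0,.24],feed=.2)
movep((.46,-.15,.34),down(-.2-np.pi/2)); sleep(.3)
s=sense(); P=camera_params("wrist"); im,d=camera("wrist"); K,p,R=wristcam(s,P)
np.savez("w3.npz",p=im,d=d,K=K,position=p,rotation=R); cv2.imwrite("pics/w3.png",im[:,:,::-1]); print(s["time_s"])
```

```text
22.2917
```

View pics/w3.png

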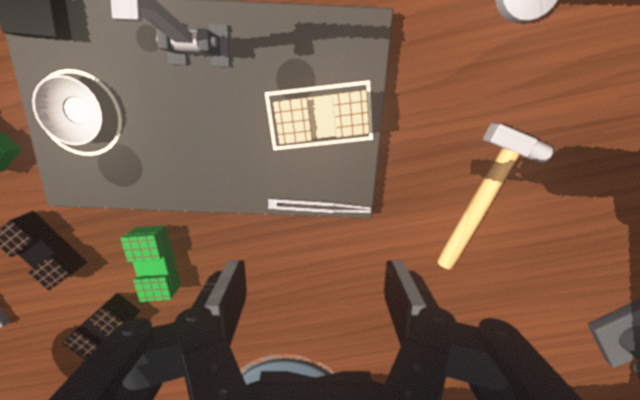

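The block (322,116) now lies inside the outline at (268–372, 82–150). A numeric check comes next.

Run:
```python
from meas import *
f=np.load("w3.npz"); h=inten(f["p"]); print(h[84,330],h[148,310],h[117,322],h[110,280])
r=rectmark(f,(255,72,382,160)); print("rect",r[0])
m=((h[...,1]>62)&(h[...,2]>110)).astype(np.uint8); w=np.zeros_like(m); w[84:148,270:372]=1; m&=w
m=cv2.morphologyEx(cv2.morphologyEx(m,cv2.MORPH_OPEN,np.ones((3,3))),cv2.MORPH_CLOSE,np.ones((7,7)))
c,_=cv2.findContours(m,0,2); k=max(c,key=cv2.contourArea)
R=cv2.minAreaRect((cast(f["K"],f["position"],f["rotation"],k[:,0],.065)[:,:2]*1000).astype(np.float32)); print("block",R)
a=np.deg2rad(r[0][2]); d=np.subtract(R[0],r[0][0]); d0=np.subtract(R[0],(513.6,-166.7)); u=np.array([np.cos(a),np.sin(a)]); v=np.array([u[1],-u[0]])
print("err y,x",d@u,d@v,d0@u,d0@v)
```

```text
[ 18  50 198] [ 16  54 127] [ 22  47 250] [ 14  84 215]
rect ((513.6327514648438, -166.52215576171875), (138.33016967773438, 78.61366271972656), 84.57992553710938)
block ((514.7527465820312, -168.40771484375), (110.56221008300781, 52.101470947265625), 84.8215103149414)
err y,x -1.7713371066122752 1.2930920188033121 -1.5911944131752256 1.308898395380158
```

The block is within 2 mm and 0.3° of the outline, the bar is open, and the gripper is clear of everything.

```bash
python3 -c "
from rig import *
print(finish_job())"
```

```text
the job is handed in; nothing more can be done
None
```

The job is handed in, with no verdict shown: the bar was left open at about 1.72 rad, and the block lies released in the chalk outline, measured within 2 mm and 0.3° of it, with no bystander touched as far as I could see.

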